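# Fittings from the feed row to the inspection tray, last one first

### The arm

A 7-joint arm with a two-finger parallel gripper is mounted at the origin on the work surface. World frame = base frame: x ahead of the robot, y to its left, z up, the work surface at z = 0. Lengths are in m, angles in rad, forces in N, time in s.
With the tool pointing down it reaches from about 0.4 to 0.85 m from the base axis. Payload 10.4 kg.
Tool frame: the origin (TCP) lies on the centre line of the jaws, within the pads' length; the fingertips stand 17 mm ahead of it and the grasp point (between the pads) lies 2 mm behind it; z points along the fingers, y is the line along which they close (so a half turn about z gives the same grasp; the last joint's range is limited). The gripper opens to 85 mm and grips with 20 to 120 N. Pads are 22 mm wide; open, the fingers measure 114 mm over their backs; the gripper's body (76 mm by 85 mm) begins 54 mm behind the grasp point. The pads swing forward as they close: fully open they stand 13 mm farther back than shut.
Start: joints at [1.094, 0.332, -0.065, 1.46, 0.022, 1.35, -0.088], TCP at [0.274, -0.562, 0.248] pointing down, gripper open.
Joint ranges: [-2.6, 2.6], [-0.5, 2.12], [-1.47, 1.34], [0.16, 2.42], [-1.27, 4.41], [0.06, 2.06], [-2.6, 2.6]. Speed limits (rad/s): [2.22, 2.22, 2.79, 2.79, 3.14, 3.14, 3.14].

### API

Orientations are given as a unit quaternion [x, y, z, w].
In Python, from workcell import sensors, imaging, order, spotter gives the robot as it stands. The module is installed in compiled form; this text tells all that it offers.
- The arm moves only by the shell command python3 -m inch 'ROWS' [FORCE]. ROWS is JSON, a list that holds one entry, the list of rows, each a list of 7 numbers: the shift along the tool's x, y, z in m, then the turn, a rotation vector about the tool's x, y, z in rad, then the closure, from -1 (fully open) to 1 (shut). In form: [[[x, y, z, ax, ay, az, hand], ...]]. A call has 1 to 10 rows; each row is the pose to reach, as a shift and turn from the pose commanded when the call began, along the tool's axes at that moment; what a row does not reach only later rows make up. A row lasts 1/10 s, in which the tool goes at most 50 mm and 8.59 degrees, less where a joint would pass 70% of its speed; a pose out of reach is approached as far as the arm can. A call with a gripper value outside its range is refused whole. The fingers move at their own pace and stop on an object; FORCE is the grip in N (left out, the last holds). Time passes only in rows, so rows that repeat a pose let the fingers close. It gives the time, the measured TCP pose, the force, the opening and the grip force at its end, in the units of the state.
- sensors.get_obs(): the state, without advancing time (a new reading comes with each control period).
- imaging.camera(name): name is "side" or "top"; returns the picture (384x512x3 uint8, blue, green, red); there is no depth.
- imaging.calibration(name): a dict with "mtx" (3x3 intrinsics, pixels), "D" ([k1, k2, p1, p2, k3] as OpenCV has them; the pictures are not rectified), "R" (3x3) and "t" (3): a world point X has camera coordinates R X + t. Camera axes: x right, y down, z forward; pixel columns grow to the right and rows downward; lengths in m; the calibration is good to about 2 mm. A picture is of the moment at which its call begins. calibration takes no time and is no camera call.
- order.hand_in(): hands the job in; it is judged then, once.
Trained networks look in the newest picture that a camera, given by its name, has taken for a name from the list of things; names that differ only in an ending like _2 or _b are one class to them, and where a whole thing is asked for, a point or a joint stands for the part that bears it (a point fixed in the world has none). Each returns a list of dicts, best first, with "conf" (0 to 1); they miss things now and then, are a little off and sometimes report something else, mostly with a low value. They report only what shows in the picture. A call takes as long as a camera call. They do not tell look-alikes from the thing itself.
- spotter.look_for(label, camera): "pixel" ([column, row] in pixels, amid what is visible of it).
The state is a dict: "clock": time; "joint_pos": joint angles; "joint_velocities": joint speeds; "tau": joint torques, N m; "position": TCP position; "ee_rot": TCP orientation; "ft_force": force on the tool from outside, world axes, zero at the start; "torque": the same for the moment, N m; "grip_width": opening from 0.0 (shut) to 1.0 (fully open); "grasp_force": force on a finger pad.
Only numpy, scipy, OpenCV 4.12 (cv2) and the standard library are available. Lean on these libraries where they do the work, as an engineer would, in place of code of your own. Each camera call takes 0.05 s, during which the arm holds its last target. There are 200 camera calls.

### The job

The four steel weld fittings stand in the feed row (the four black cups on the blue rail) in the order in which they were tacked; the inspector wants them in the wooden four-pocket tray in the reverse order. Move them over so that the fitting at the left end of the feed row stands in the right-end pocket of the tray and so on up to the other end (left and right as the robot sees them, looking out over the bench), each upright on the floor of its own pocket, then let go. Leave the spare pipe stub beside the rows where it stands.

Things in the scene. Friction and masses are not known exactly. Their poses are not given: they have to be found in the camera images.
- hexnut: the hexagonal coupling: an upright hexagonal prism, 34 mm across flats, 39 mm across corners, 46 mm tall, dark bore seen in the top. Plain steel, loose; origin at the centre of its underside, z up. About 0.26 kg. Two flats face along its x axis, so it is 34 mm thick along x.
- reducer: the pipe reducer: round, a wide foot 42 mm in diameter and 14 mm high, a cone up to 26 mm, then a straight round neck 29 mm in diameter up to the top at 62 mm. Plain steel, loose; origin at the centre of its underside, z up. About 0.25 kg. Grip it by the neck.
- flange: the square flange with a pipe spigot: square foot 40 x 40 x 12 mm with four small dark holes, round spigot 24 mm in diameter on it, top at 54 mm. Plain steel, loose; origin at the centre of its underside, z up. About 0.25 kg. Grip it by the spigot.
- lug: the lifting lug: square foot 40 x 40 x 10 mm with an upright plate on it, 12 mm thick along its x axis and 38 mm wide along its y axis, dark eye through the plate, top at 54 mm. Plain steel, loose; origin at the centre of its underside, z up. About 0.24 kg. Grip it by the plate, across x.
- cup1: fixed square black plastic cup of the feed row, 60 x 60 mm outside, 54 mm inside, origin under its centre, 12 mm above the bench, floor 3 mm above the origin, rim 11 mm above it. Four identical cups sit 66 mm apart in one straight row on a blue rail; which cup is at which place of the row varies. Each holds one fitting at the start; this one holds the hexagonal coupling. y runs along the row to the robot's left, x away from the robot
- cup2: fixed square black plastic cup of the feed row, 60 x 60 mm outside, 54 mm inside, origin under its centre, 12 mm above the bench, floor 3 mm above the origin, rim 11 mm above it. Four identical cups sit 66 mm apart in one straight row on a blue rail; which cup is at which place of the row varies. Each holds one fitting at the start; this one holds the pipe reducer. y runs along the row to the robot's left, x away from the robot
- cup3: fixed square black plastic cup of the feed row, 60 x 60 mm outside, 54 mm inside, origin under its centre, 12 mm above the bench, floor 3 mm above the origin, rim 11 mm above it. Four identical cups sit 66 mm apart in one straight row on a blue rail; which cup is at which place of the row varies. Each holds one fitting at the start; this one holds the square flange. y runs along the row to the robot's left, x away from the robot
- cup4: fixed square black plastic cup of the feed row, 60 x 60 mm outside, 54 mm inside, origin under its centre, 12 mm above the bench, floor 3 mm above the origin, rim 11 mm above it. Four identical cups sit 66 mm apart in one straight row on a blue rail; which cup is at which place of the row varies. Each holds one fitting at the start; this one holds the lifting lug. y runs along the row to the robot's left, x away from the robot
- tray: the empty inspection tray: fixed plywood tray, 70 x 262 x 20 mm, origin at the centre of its underside on the bench, x away from the robot, y along the tray to the robot's left. Four square pockets in a row, 58 x 58 mm inside, centred at y = -96, -32, 32 and 96 mm, x = 0; pocket floor at z = 12 mm, the 6 mm thick walls between and around rise to z = 20 mm. Tray and feed row lie one behind the other, about 18 cm apart; either may be the nearer.
- spare: the spare pipe stub, not part of the job: a plain round stub of steel pipe 38 mm in diameter and 50 mm tall with a wide dark bore, standing loose on the bench beside the rows; origin at the centre of its underside.
Things that resemble listed ones, but are neither listed nor needed, are in the scene too. Leave any orange or purple look-alike of the hexnut alone. Leave any yellow look-alike of the reducer alone.

How it is judged:
By the outcome, as a careful person would: the job done as asked, in the order asked, and still so for the second after the job is handed in, with the robot touching nothing.
It also fails if it takes over 112 s, if anything falls off the work surface, if the arm or the gripper's body presses on something with over 40 N, if the wrist force passes 120 N, or if a joint passes its speed limit or range.

## Working session

There is one attempt and no reset: what is moved stays moved. The work goes in short steps, Python scripts to look and compute and a shell command to move; the robot and the scene stay as the last step left them, time stands still between calls to the robot, and variables do not carry over. Pictures are saved under pics/ and viewed, at most 14 in all, crops included, and the job is handed in when it is done.

```bash
mkdir -p pics; python3 - <<'E'
from workcell import sensors, imaging, spotter
import cv2
o=sensors.get_obs();print(o['clock'],o['position'],o['ee_rot'],o['grip_width'])
for c in('side','top'):
    cv2.imwrite(f'pics/{c}0.png',imaging.camera(c))
    for l in('hexnut','reducer','flange','lug','tray','spare','cup1'):
        print(c,l,[([round(float(v)) for v in d['pixel']],round(d['conf'],2)) for d in spotter.look_for(l,c)][:5])
    k=imaging.calibration(c);print(k)
E
```

```text
0.0 [ 0.27386874 -0.5614099   0.24751017] [ 9.74358713e-01  2.24999088e-01 -1.88109493e-04 -6.87689494e-04] 1.0002965056160291
side hexnut [([232, 295], 0.85), ([290, 255], 0.84), ([272, 337], 0.79)]
side reducer [([188, 255], 0.79), ([269, 234], 0.7)]
side flange [([232, 198], 0.89), ([395, 303], 0.4)]
side lug [([248, 217], 0.64)]
side tray [([322, 194], 0.68)]
side spare [([396, 304], 0.91)]
side cup1 [([285, 271], 0.88), ([239, 222], 0.83), ([256, 245], 0.76), ([223, 205], 0.57)]
{'mtx': array([[353.77549648,   0.        , 252.6059425 ],
       [  0.        , 353.77549648, 192.37878148],
       [  0.        ,   0.        ,   1.        ]]), 'D': array([-0.00552193,  0.        ,  0.        ,  0.        ,  0.        ]), 'R': array([[ 0.75520761, -0.65519446,  0.01953682],
       [-0.38013984, -0.46205871, -0.80124619],
       [ 0.53399922,  0.5976805 , -0.59801577]]), 't': array([-0.37812551,  0.23963578,  0.44119896])}
top hexnut [([319, 269], 0.92), ([330, 210], 0.91), ([367, 266], 0.62)]
top reducer [([268, 270], 0.85), ([294, 209], 0.78)]
top flange [([227, 194], 0.87)]
top lug []
top tray [([270, 117], 0.86)]
top spare [([403, 185], 0.91)]
top cup1 [([227, 185], 0.88), ([287, 211], 0.6), ([252, 201], 0.59), ([324, 220], 0.55)]
{'mtx': array([[364.94180478,   0.        , 257.46950437],
       [  0.        , 364.94180478, 187.00774704],
       [  0.        ,   0.        ,   1.        ]]), 'D': array([-0.09090105,  0.        ,  0.        ,  0.        ,  0.        ]), 'R': array([[-0.00977455, -0.99991728,  0.00836065],
       [-0.99027615,  0.0085193 , -0.13885451],
       [ 0.1387718 , -0.00963659, -0.9902775 ]]), 't': array([-0.00593048,  0.504011  ,  0.67853734])}
```

View pics/top0.png

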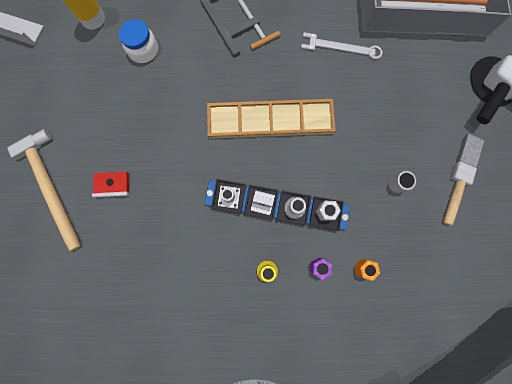

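View pics/side0.png

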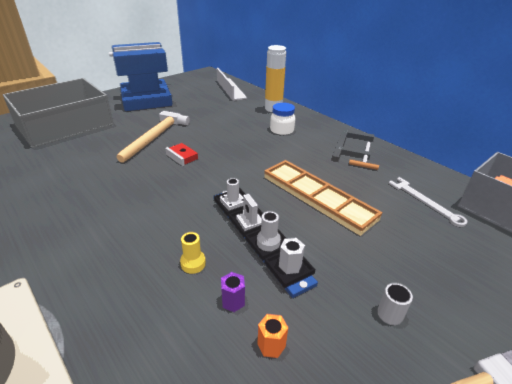

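The top picture shows the feed row as flange (228,195), lug (263,201), reducer (295,208) and steel hexnut (330,211). The tray is behind it at (270,117) and the spare stub is at (405,182). The hexnut candidates are purple (321,269), orange (367,269) and steel (330,211). Only the steel one stands in a cup and is plain, so it fits. Of the reducers, yellow (268,271) is a look-alike and steel (295,208) fits. I'll confirm this in a crop.

```bash
cat > h.py <<'E'
import numpy as np, cv2
from workcell import imaging
def ray(px,c,z):
    k=imaging.calibration(c)
    u=cv2.undistortPoints(np.array(px,float).reshape(-1,1,2),k['mtx'],k['D']).reshape(-1,2)
    d=np.c_[u,np.ones(len(u))]@k['R']; o=-k['R'].T@k['t']
    return o+d*((z-o[2])/d[:,2])[:,None]
def proj(P,c):
    k=imaging.calibration(c)
    return cv2.projectPoints(np.array(P,float).reshape(-1,3),cv2.Rodrigues(k['R'])[0],k['t'],k['mtx'],k['D'])[0].reshape(-1,2)
E
python3 - <<'E'
from h import *
im=cv2.imread('pics/top0.png');s=cv2.imread('pics/side0.png')
hsv=cv2.cvtColor(im,cv2.COLOR_BGR2HSV)
m=((hsv[...,0]>8)&(hsv[...,0]<30)&(hsv[...,1]>60)).astype(np.uint8); m[:90]=0;m[150:]=0;m[:,:190]=0;m[:,350:]=0
r=cv2.minAreaRect(cv2.findNonZero(m));b=cv2.boxPoints(r);print('tray',r,ray(b,'top',.018))
m=((hsv[...,0]>100)&(hsv[...,0]<125)&(hsv[...,1]>120)&(hsv[...,2]>80)).astype(np.uint8); m[:170]=0;m[240:]=0;m[:,:200]=0;m[:,360:]=0
r=cv2.minAreaRect(cv2.findNonZero(m));b=cv2.boxPoints(r);print('rail',r,ray(b,'top',.01))
a=cv2.resize(im[172:238,198:358],None,fx=5,fy=5,interpolation=cv2.INTER_CUBIC)
bb=cv2.resize(s[170:300,205:325],None,fx=2,fy=2,interpolation=cv2.INTER_CUBIC)
cv2.imwrite('pics/c1.png',np.vstack([a,np.hstack([bb,np.zeros((260,560,3),np.uint8)])]))
E
```

```text
tray ((270.4986267089844, 117.96302032470703), (35.49418258666992, 128.17138671875), 87.87889862060547) [[ 0.68475476  0.09513346  0.018     ]
 [ 0.69391748 -0.17297245  0.018     ]
 [ 0.61674725 -0.17211621  0.018     ]
 [ 0.60834714  0.09132481  0.018     ]]
rail ((277.0290832519531, 205.00523376464844), (143.90728759765625, 24.80141830444336), 10.203973770141602) [[ 0.47289756  0.0971815   0.01      ]
 [ 0.52259007  0.08873869  0.01      ]
 [ 0.46788899 -0.19815485  0.01      ]
 [ 0.41878449 -0.18717039  0.01      ]]
```

View pics/c1.png

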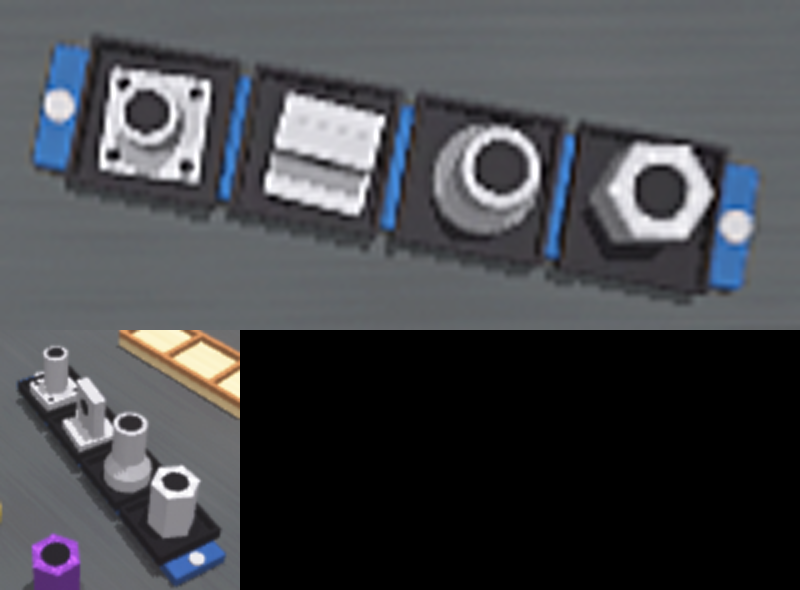

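Confirmed: the steel fittings stand in the cups as flange, lug, reducer, hexnut from left to right, and the look-alikes are outside the row. Next I'll fit their poses from picked corners.

```bash
cat > fit.py <<'E'
from h import *
C=lambda p:np.array(p,float)/5+[197.6,171.6]
P={}
f=ray(C([(112,68),(210,80),(203,184),(100,170)]),'top',.027); P['flangefoot']=f.mean(0)
v=f[0]+f[3]-f[1]-f[2]; print('flange yaw',np.arctan2(-v[0],v[1]))
P['spigot']=ray(C([(148,110)]),'top',.069)[0]
P['reducer']=ray(C([(499,168)]),'top',.077)[0]
h=ray(C([(633,142),(692,145),(713,190),(688,240),(632,238),(607,190)]),'top',.061);P['hex']=h.mean(0)
v=h[5]-h[2];print('hex yaw',np.arctan2(-v[0],v[1]))
l=ray(C([(265,195),(362,217)]),'top',.025);v=l[0]-l[1];yl=np.arctan2(-v[0],v[1]);print('lug yaw',yl,'len',np.linalg.norm(v))
P['lug']=l.mean(0)+.02*np.array([np.cos(yl),np.sin(yl),0])
rc,ry=np.array([.4705,-.0499]),-.187
for i,k in zip((99,33,-33,-99),('flange','lug','red','hex')): print('cup',k,rc+i*.001*np.array([-np.sin(ry),np.cos(ry)]))
tc,ty=np.array([.6509,-.0397]),.033
for i in(96,32,-32,-96): print('pocket',tc+i*.001*np.array([-np.sin(ty),np.cos(ty)]))
for k in P: print(k,P[k].round(4))
im=cv2.imread('pics/top0.png')[172:238,198:358]; a=cv2.resize(im,None,fx=5,fy=5,interpolation=cv2.INTER_CUBIC)
def box(c,y,hx,hy,z0,z1):
    R=np.array([[np.cos(y),-np.sin(y)],[np.sin(y),np.cos(y)]])
    for z in(z0,z1):
        q=[np.r_[np.array(c[:2])+R@[sx*hx,sy*hy],z] for sx,sy in((1,1),(1,-1),(-1,-1),(-1,1))]
        cv2.polylines(a,[((proj(q,'top')-[197.6,171.6])*5).astype(int)],True,(0,0,255) if z==z1 else (0,255,0),1)
box(P['flangefoot'],-.13,.02,.02,.015,.027); box(P['lug'],yl,.02,.02,.015,.025); box(P['lug'],yl,.006,.019,.025,.069)
for i in(99,33,-33,-99): box(rc+i*.001*np.array([-np.sin(ry),np.cos(ry)]),ry,.03,.03,.012,.023)
b=cv2.resize(cv2.imread('pics/top0.png')[90:146,198:358],None,fx=5,fy=5); top=a; a=b
for i in(96,32,-32,-96):
    c=tc+i*.001*np.array([-np.sin(ty),np.cos(ty)]);R=None
    q=[np.r_[c+np.array([[np.cos(ty),-np.sin(ty)],[np.sin(ty),np.cos(ty)]])@[sx*.029,sy*.029],.02] for sx,sy in((1,1),(1,-1),(-1,-1),(-1,1))]
    cv2.polylines(a,[((proj(q,'top')-[197.6,89.6])*5).astype(int)],True,(0,0,255),1)
cv2.imwrite('pics/c2.png',np.vstack([a,top])[:600])
E
python3 fit.py
```

```text
flange yaw -0.13759815279101928
hex yaw -0.011380150056204272
lug yaw -0.2325458790336039 len 0.03909449369987896
cup flange [0.48890529 0.04737407]
cup lug [ 0.4766351  -0.01747531]
cup red [ 0.4643649  -0.08232469]
cup hex [ 0.45209471 -0.14717407]
pocket [0.64773257 0.05624773]
pocket [ 0.64984419 -0.00771742]
pocket [ 0.65195581 -0.07168258]
pocket [ 0.65406743 -0.13564773]
flangefoot [0.4864 0.046  0.027 ]
spigot [0.4873 0.0461 0.069 ]
reducer [ 0.4638 -0.083   0.077 ]
hex [ 0.456  -0.1457  0.061 ]
lug [ 0.4736 -0.0203  0.025 ]
```

View pics/c2.png

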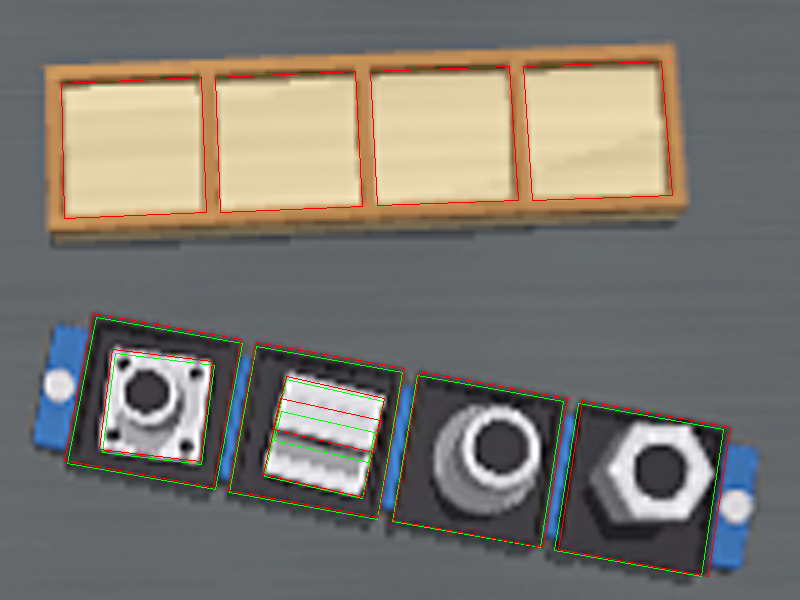

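The fits match the picture: cups, flange foot and lug foot line up, and the tray pockets are within about 2 mm. The flange goes first.

```bash
cat > t.py <<'E'
import sys,numpy as np
from scipy.spatial.transform import Rotation as R
from workcell import sensors
o=sensors.get_obs(); q=R.from_quat(o['ee_rot']); p=np.array(o['position'])
for a in sys.argv[1:]:
    x,y,z,yaw=map(float,a.split(',')); f=np.pi/2+yaw
    T=R.from_matrix(np.array([[np.cos(f),np.sin(f),0],[np.sin(f),-np.cos(f),0],[0,0,-1]]).T.T)
    print(a,'->',q.inv().apply(np.array([x,y,z])-p).round(4),(q.inv()*T).as_rotvec().round(3))
print(o['clock'],o['ft_force'],o['grip_width'])
E
python3 t.py .487,.046,.2,-.137
```

```text
.487,.046,.2,-.137 -> [ 0.4579 -0.4529  0.0483] [ 0.    0.   -0.98]
0.8 [-0.24333883 -0.17047361 -0.62489586] 1.000357128359115
```

```bash
python3 -m inch '[[[0.458,-0.453,0.048,0,0,-0.98,-1],[0.458,-0.453,0.048,0,0,-0.98,-1],[0.458,-0.453,0.048,0,0,-0.98,-1],[0.458,-0.453,0.048,0,0,-0.98,-1],[0.458,-0.453,0.048,0,0,-0.98,-1],[0.458,-0.453,0.048,0,0,-0.98,-1],[0.458,-0.453,0.048,0,0,-0.98,-1],[0.458,-0.453,0.048,0,0,-0.98,-1],[0.458,-0.453,0.048,0,0,-0.98,-1],[0.458,-0.453,0.048,0,0,-0.98,-1]]]' 60; python3 t.py .487,.046,.2,-.137
```

```text
clock: 1.8
position: [0.4392, -0.0893, 0.2114]
ee_rot: [0.754, 0.657, 0.0, 0.001]
ft_force: [0.6, -0.3, -0.3]
grip_width: 1.001
grasp_force: 0.0
.487,.046,.2,-.137 -> [0.1406 0.0288 0.0114] [ 0.001  0.001 -0.   ]
1.8 [ 0.6087365  -0.31833596 -0.32237015] 1.0008714905301908
```

```bash
python3 -m inch '[[[0.12,0.024,0.01,0,0,0,-1],[0.12,0.024,0.01,0,0,0,-1],[0.12,0.024,0.01,0,0,0,-1],[0.12,0.024,0.01,0,0,0,-1],[0.12,0.024,0.01,0,0,0,-1],[0.12,0.024,0.01,0,0,0,-1]]]'; python3 t.py .487,.046,.2,-.137  .487,.046,.054,-.137
```

```text
clock: 2.4
position: [0.4789, 0.023, 0.2012]
ee_rot: [0.754, 0.656, -0.0, 0.0]
ft_force: [-0.3, 0.1, -0.1]
grip_width: 0.996
grasp_force: 0.0
.487,.046,.2,-.137 -> [0.0239 0.0048 0.0012] [ 0.     0.001 -0.002]
.487,.046,.054,-.137 -> [0.024  0.0048 0.1472] [ 0.     0.001 -0.002]
2.4 [-0.26449411  0.05926975 -0.11805681] 0.9961754289703396
```

```bash
python3 -m inch '[[[0.024,0.005,0.03,0,0,0,-1],[0.024,0.005,0.07,0,0,0,-1],[0.024,0.005,0.11,0,0,0,-1],[0.024,0.005,0.14,0,0,0,-1],[0.024,0.005,0.147,0,0,0,-1],[0.024,0.005,0.147,0,0,0,-1],[0.024,0.005,0.147,0,0,0,-1]]]'; python3 - <<'E'
import cv2
from workcell import imaging
s=cv2.resize(imaging.camera('side')[120:320,170:370],None,fx=2,fy=2); t=cv2.resize(imaging.camera('top')[120:280,180:340],None,fx=2.5,fy=2.5)
import numpy as np; cv2.imwrite('pics/g1.png',np.hstack([s,t]))
E
```

```text
clock: 3.1
position: [0.4884, 0.047, 0.0557]
ee_rot: [0.754, 0.657, 0.001, 0.001]
ft_force: [0.6, 0.2, 0.4]
grip_width: 0.996
grasp_force: 0.0
```

View pics/g1.png

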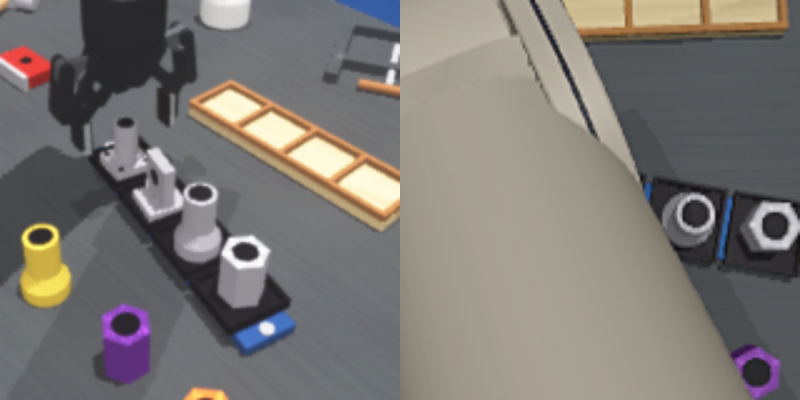

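The side view shows the fingers straddling the flange spigot at about (125,135) in the crop, along x and clear of the lug. Closing.

```bash
python3 -m inch '[[[0,0,0,0,0,0,1],[0,0,0,0,0,0,1],[0,0,0,0,0,0,1],[0,0,0,0,0,0,1],[0,0,0,0,0,0,1],[0,0,0,0,0,0,1],[0,0,0,0,0,0,1],[0,0,-0.02,0,0,0,1],[0,0,-0.06,0,0,0,1],[0,0,-0.08,0,0,0,1]]]' 60; python3 t.py .6541,-.1356,.13,.033 .6541,-.1356,.0545,.033
```

```text
clock: 4.2
position: [0.4877, 0.0479, 0.1362]
ee_rot: [0.754, 0.657, 0.001, 0.0]
ft_force: [0.5, 0.8, -2.6]
grip_width: 0.266
grasp_force: 59.2
.6541,-.1356,.13,.033 -> [-0.1592  0.1898  0.0063] [ 0.001 -0.    -0.169]
.6541,-.1356,.0545,.033 -> [-0.1592  0.1897  0.0818] [ 0.001 -0.    -0.169]
4.2 [ 0.51636734  0.79400493 -2.61752851] 0.26568905064050385
```

```bash
python3 -m inch '[[[-0.159,0.19,0.006,0,0,-0.17,1],[-0.159,0.19,0.006,0,0,-0.17,1],[-0.159,0.19,0.006,0,0,-0.17,1],[-0.159,0.19,0.006,0,0,-0.17,1],[-0.159,0.19,0.006,0,0,-0.17,1],[-0.159,0.19,0.006,0,0,-0.17,1],[-0.159,0.19,0.006,0,0,-0.17,1],[-0.159,0.19,0.006,0,0,-0.17,1]]]'; python3 t.py .654,-.1360,.0535,.033
```

```text
clock: 5.0
position: [0.6532, -0.1346, 0.1276]
ee_rot: [0.695, 0.719, -0.0, -0.001]
ft_force: [-0.2, 0.3, -2.5]
grip_width: 0.266
grasp_force: 60.0
.654,-.1360,.0535,.033 -> [-0.0015  0.0008  0.0741] [-0.001 -0.001  0.001]
5.0 [-0.18535098  0.34969631 -2.51883005] 0.2663957434539026
```

```bash
python3 -m inch '[[[-0.001,0.001,0.03,0,0,0,1],[-0.001,0.001,0.055,0,0,0,1],[-0.001,0.001,0.068,0,0,0,1],[-0.001,0.001,0.072,0,0,0,1],[-0.001,0.001,0.074,0,0,0,1],[-0.001,0.001,0.074,0,0,0,1],[-0.001,0.001,0.074,0,0,0,1]]]'
```

```text
clock: 5.7
position: [0.6555, -0.1369, 0.0554]
ee_rot: [0.695, 0.719, 0.0, 0.001]
ft_force: [0.1, 0.6, -3.1]
grip_width: 0.265
grasp_force: 60.0
```

```bash
python3 - <<'E'
import cv2
from workcell import imaging
cv2.imwrite('pics/p1.png',cv2.resize(imaging.camera('side')[130:260,270:410],None,fx=4,fy=4))
E
```

```text
(no output)
```

View pics/p1.png

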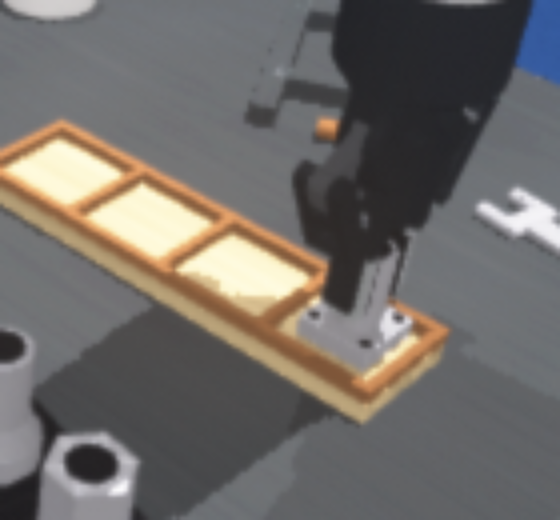

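The flange is inside the right-end pocket (foot at about (355,330) in the crop), 2–3 mm above the floor. Lower it, let go and rise.

```bash
python3 -m inch '[[[0,0,0.001,0,0,0,1],[0,0,0.002,0,0,0,1],[0,0,0.003,0,0,0,1],[0,0,0.003,0,0,0,1],[0,0,0.003,0,0,0,1]]]'; python3 -m inch '[[[0,0,0,0,0,0,-1],[0,0,0,0,0,0,-1],[0,0,0,0,0,0,-1],[0,0,0,0,0,0,-1],[0,0,-0.03,0,0,0,-1],[0,0,-0.07,0,0,0,-1],[0,0,-0.10,0,0,0,-1],[0,0,-0.1,0,0,0,-1]]]';  python3 t.py .4736,-.0203,.15,-.232
```

```text
clock: 6.25
position: [0.655, -0.137, 0.0516]
ee_rot: [0.695, 0.719, 0.0, 0.0]
ft_force: [-3.0, 0.2, 3.3]
grip_width: 0.264
grasp_force: 60.7
clock: 7.05
position: [0.6573, -0.1369, 0.1565]
ee_rot: [0.695, 0.719, 0.002, 0.003]
ft_force: [0.1, 0.4, 0.1]
grip_width: 1.006
grasp_force: 0.0
.4736,-.0203,.15,-.232 -> [ 0.1226 -0.1798  0.0049] [0.008 0.001 0.265]
7.05 [0.06012836 0.37299689 0.09417888] 1.006277850592452
```

```bash
python3 -m inch '[[[0.123,-0.18,0.005,0,0,0.265,-1],[0.123,-0.18,0.005,0,0,0.265,-1],[0.123,-0.18,0.005,0,0,0.265,-1],[0.123,-0.18,0.005,0,0,0.265,-1],[0.123,-0.18,0.005,0,0,0.265,-1],[0.123,-0.18,0.005,0,0,0.265,-1],[0.123,-0.18,0.005,0,0,0.265,-1],[0.123,-0.18,0.005,0,0,0.265,-1]]]';  python3 t.py .4736,-.0203,.053,-.232; python3 - <<'E'
import cv2
from workcell import imaging
cv2.imwrite('pics/p2.png',cv2.resize(imaging.camera('side')[130:310,200:410],None,fx=3,fy=3))
E
```

```text
clock: 7.85
position: [0.4717, -0.0206, 0.1462]
ee_rot: [0.784, 0.62, 0.0, 0.0]
ft_force: [-0.8, -0.1, 0.1]
grip_width: 0.997
grasp_force: 0.0
.4736,-.0203,.053,-.232 -> [0.0007 0.0018 0.0932] [ 0.    -0.    -0.001]
7.85 [-0.82476618 -0.06875425  0.11209885] 0.9970134473588208
```

View pics/p2.png

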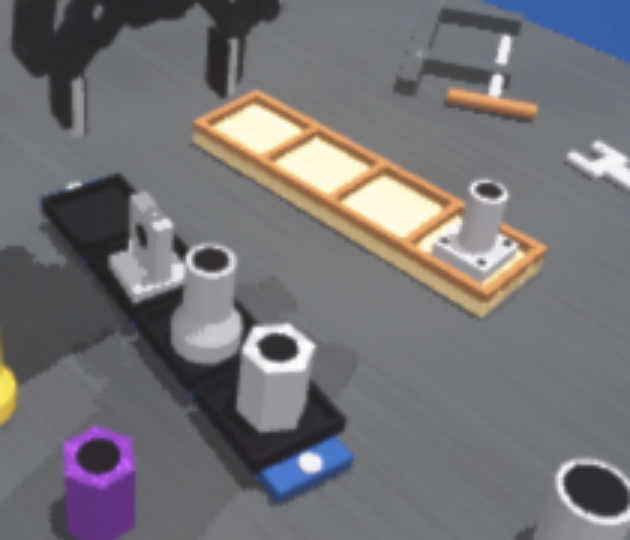

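The flange stands upright in the right-end pocket at (475,235) in the crop. The lug's eye faces the robot, so the fingers close across its plate.

```bash
python3 -m inch '[[[0.001,0.002,0.04,0,0,0,-1],[0.001,0.002,0.075,0,0,0,-1],[0.001,0.002,0.09,0,0,0,-1],[0.001,0.002,0.093,0,0,0,-1],[0.001,0.002,0.093,0,0,0,-1],[0.001,0.002,0.093,0,0,0,-1]]]'; python3 -m inch '[[[0,0,0,0,0,0,1],[0,0,0,0,0,0,1],[0,0,0,0,0,0,1],[0,0,0,0,0,0,1],[0,0,0,0,0,0,1],[0,0,0,0,0,0,1],[0,0,0,0,0,0,1],[0,0,-0.02,0,0,0,1],[0,0,-0.06,0,0,0,1],[0,0,-0.08,0,0,0,1]]]' 60; python3 t.py .652,-.0717,.13,.033
```

```text
clock: 8.5
position: [0.4742, -0.0195, 0.0545]
ee_rot: [0.784, 0.62, 0.001, 0.001]
ft_force: [0.6, 0.0, 0.9]
grip_width: 1.0
grasp_force: 0.0
clock: 9.5
position: [0.4735, -0.0191, 0.1351]
ee_rot: [0.784, 0.621, 0.001, 0.0]
ft_force: [1.2, -0.4, -2.9]
grip_width: 0.131
grasp_force: 59.2
.652,-.0717,.13,.033 -> [-0.0102  0.1858  0.0054] [ 0.001 -0.    -0.265]
9.5 [ 1.23563505 -0.40333744 -2.90778154] 0.131297035502722
```

```bash
python3 -m inch '[[[-0.010,0.186,0.005,0,0,-0.265,1],[-0.010,0.186,0.005,0,0,-0.265,1],[-0.010,0.186,0.005,0,0,-0.265,1],[-0.010,0.186,0.005,0,0,-0.265,1],[-0.010,0.186,0.005,0,0,-0.265,1],[-0.010,0.186,0.005,0,0,-0.265,1],[-0.010,0.186,0.005,0,0,-0.265,1],[-0.010,0.186,0.005,0,0,-0.265,1]]]'; python3 t.py .652,-.0725,.0505,.033
```

```text
clock: 10.3
position: [0.651, -0.0715, 0.1284]
ee_rot: [0.695, 0.719, -0.0, 0.0]
ft_force: [-0.5, 0.4, -2.6]
grip_width: 0.131
grasp_force: 59.9
.652,-.0725,.0505,.033 -> [-0.001   0.001   0.0779] [-0.     0.     0.001]
10.3 [-0.54270475  0.43496006 -2.61101057] 0.13146679992426422
```

```bash
python3 -m inch '[[[-0.001,0,0.03,0,0,0,1],[-0.001,0,0.06,0,0,0,1],[-0.001,0,0.072,0,0,0,1],[-0.001,0,0.075,0,0,0,1],[-0.001,0,0.077,0,0,0,1],[-0.001,0,0.078,0,0,0,1],[-0.001,0,0.079,0,0,0,1],[-0.001,0,0.079,0,0,0,1]]]'
```

```text
clock: 11.1
position: [0.6526, -0.0729, 0.0506]
ee_rot: [0.695, 0.719, 0.001, 0.001]
ft_force: [-0.9, 0.3, 4.0]
grip_width: 0.132
grasp_force: 60.8
```

Contact with the floor: the force went from −2.6 to +4 N. Release.

```bash
python3 -m inch '[[[0,0,0,0,0,0,-1],[0,0,0,0,0,0,-1],[0,0,0,0,0,0,-1],[0,0,0,0,0,0,-1],[0,0,-0.03,0,0,0,-1],[0,0,-0.07,0,0,0,-1],[0,0,-0.10,0,0,0,-1],[0,0,-0.1,0,0,0,-1]]]';  python3 t.py .4638,-.083,.15,-.187
```

```text
clock: 11.9
position: [0.6542, -0.0727, 0.1543]
ee_rot: [0.695, 0.719, 0.002, 0.003]
ft_force: [0.2, 0.2, 0.5]
grip_width: 0.999
grasp_force: 0.0
.4638,-.083,.15,-.187 -> [-0.004  -0.1906  0.0029] [0.007 0.    0.22 ]
11.9 [0.23333096 0.22671745 0.47092754] 0.9988503764396734
```

```bash
python3 -m inch '[[[-0.004,-0.191,0.003,0,0,0.22,-1],[-0.004,-0.191,0.003,0,0,0.22,-1],[-0.004,-0.191,0.003,0,0,0.22,-1],[-0.004,-0.191,0.003,0,0,0.22,-1],[-0.004,-0.191,0.003,0,0,0.22,-1],[-0.004,-0.191,0.003,0,0,0.22,-1],[-0.004,-0.191,0.003,0,0,0.22,-1],[-0.004,-0.191,0.003,0,0,0.22,-1]]]';  python3 t.py .4638,-.083,.062,-.187
```

```text
clock: 12.7
position: [0.4621, -0.0829, 0.1462]
ee_rot: [0.77, 0.638, 0.0, -0.0]
ft_force: [0.9, -0.5, -0.4]
grip_width: 0.999
grasp_force: 0.0
.4638,-.083,.062,-.187 -> [0.0001 0.0017 0.0842] [ 0.    -0.001  0.001]
12.7 [ 0.9341983  -0.49989914 -0.39176247] 0.9994417400872698
```

```bash
python3 -m inch '[[[0,0.002,0.04,0,0,0,-1],[0,0.002,0.07,0,0,0,-1],[0,0.002,0.082,0,0,0,-1],[0,0.002,0.084,0,0,0,-1],[0,0.002,0.084,0,0,0,-1],[0,0.002,0.084,0,0,0,-1]]]'; python3 -m inch '[[[0,0,0,0,0,0,1],[0,0,0,0,0,0,1],[0,0,0,0,0,0,1],[0,0,0,0,0,0,1],[0,0,0,0,0,0,1],[0,0,0,0,0,0,1],[0,0,0,0,0,0,1],[0,0,-0.02,0,0,0,1],[0,0,-0.06,0,0,0,1],[0,0,-0.08,0,0,0,1]]]' 60; python3 t.py .6498,-.0077,.14,.033
```

```text
clock: 13.3
position: [0.4641, -0.0837, 0.0635]
ee_rot: [0.77, 0.638, 0.001, 0.001]
ft_force: [0.4, -0.2, 0.5]
grip_width: 1.004
grasp_force: 0.0
clock: 14.3
position: [0.4634, -0.0834, 0.1441]
ee_rot: [0.77, 0.638, 0.0, 0.0]
ft_force: [0.7, -0.4, -3.0]
grip_width: 0.313
grasp_force: 60.0
.6498,-.0077,.14,.033 -> [0.1089 0.1691 0.0043] [ 0.001 -0.    -0.22 ]
14.3 [ 0.67725851 -0.37619712 -2.96691213] 0.31322476850598263
```

```bash
python3 -m inch '[[[0.109,0.169,0.004,0,0,-0.22,1],[0.109,0.169,0.004,0,0,-0.22,1],[0.109,0.169,0.004,0,0,-0.22,1],[0.109,0.169,0.004,0,0,-0.22,1],[0.109,0.169,0.004,0,0,-0.22,1],[0.109,0.169,0.004,0,0,-0.22,1],[0.109,0.169,0.004,0,0,-0.22,1],[0.109,0.169,0.004,0,0,-0.22,1]]]'; python3 t.py .65,-.008,.0595,.033
```

```text
clock: 15.1
position: [0.6486, -0.009, 0.1384]
ee_rot: [0.696, 0.718, -0.0, 0.0]
ft_force: [0.9, 0.7, -2.5]
grip_width: 0.315
grasp_force: 60.7
.65,-.008,.0595,.033 -> [0.0011 0.0015 0.0789] [-0.     0.001 -0.001]
15.1 [ 0.87845383  0.71843039 -2.54253344] 0.31461520801523546
```

```bash
python3 -m inch '[[[0,0.001,0.03,0,0,0,1],[0,0.001,0.06,0,0,0,1],[0,0.001,0.073,0,0,0,1],[0,0.001,0.076,0,0,0,1],[0,0.001,0.078,0,0,0,1],[0,0.001,0.079,0,0,0,1],[0,0.001,0.08,0,0,0,1],[0,0.001,0.08,0,0,0,1]]]'
```

```text
clock: 15.9
position: [0.6512, -0.0078, 0.0597]
ee_rot: [0.695, 0.719, 0.001, 0.001]
ft_force: [-1.1, -0.8, 4.8]
grip_width: 0.317
grasp_force: 61.6
```

Contact. Release, then on to the hexnut.

```bash
python3 -m inch '[[[0,0,0,0,0,0,-1],[0,0,0,0,0,0,-1],[0,0,0,0,0,0,-1],[0,0,0,0,0,0,-1],[0,0,-0.03,0,0,0,-1],[0,0,-0.07,0,0,0,-1],[0,0,-0.10,0,0,0,-1],[0,0,-0.1,0,0,0,-1]]]';  python3 t.py .455,-.146,.15,-.011
```

```text
clock: 16.7
position: [0.6526, -0.0074, 0.1632]
ee_rot: [0.695, 0.719, 0.003, 0.003]
ft_force: [0.2, 0.3, 0.3]
grip_width: 1.002
grasp_force: 0.0
.455,-.146,.15,-.011 -> [-0.132  -0.2022  0.0117] [0.007 0.    0.044]
16.7 [0.20408606 0.29764226 0.27318231] 1.0023780594573422
```

```bash
python3 -m inch '[[[-0.132,-0.202,0.012,0,0,0.044,-1],[-0.132,-0.202,0.012,0,0,0.044,-1],[-0.132,-0.202,0.012,0,0,0.044,-1],[-0.132,-0.202,0.012,0,0,0.044,-1],[-0.132,-0.202,0.012,0,0,0.044,-1],[-0.132,-0.202,0.012,0,0,0.044,-1],[-0.132,-0.202,0.012,0,0,0.044,-1],[-0.132,-0.202,0.012,0,0,0.044,-1]]]';  python3 t.py .455,-.146,.048,-.011; python3 - <<'E'
import cv2
from workcell import imaging
cv2.imwrite('pics/p3.png',cv2.resize(imaging.camera('side')[130:310,200:410],None,fx=3,fy=3))
E
```

```text
clock: 17.5
position: [0.4535, -0.1457, 0.1461]
ee_rot: [0.711, 0.704, 0.0, 0.0]
ft_force: [-0.1, 0.6, -1.1]
grip_width: 0.999
grasp_force: 0.0
.455,-.146,.048,-.011 -> [-0.0003  0.0014  0.0981] [ 0.001 -0.     0.001]
17.5 [-0.08563132  0.59419671 -1.12629165] 0.9993521682166046
```

View pics/p3.png

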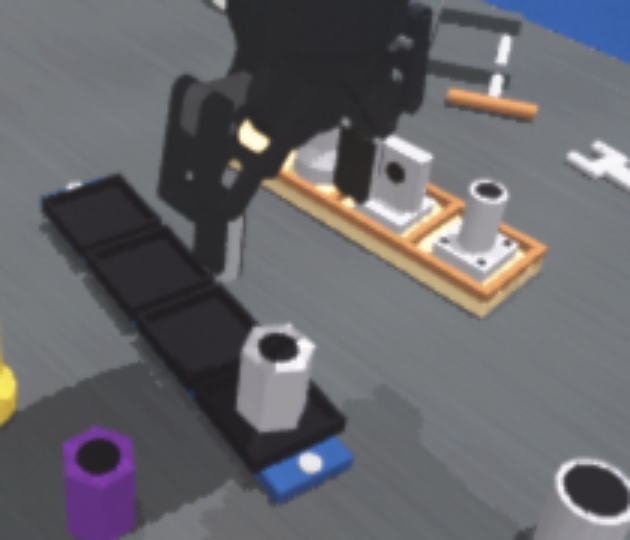

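The flange (475,235), the lug (400,190) and the reducer (320,160) stand upright in the tray. Only the hexnut (275,380) is left in the row, so I'll grip it.

```bash
python3 -m inch '[[[0,0.002,0.04,0,0,0,-1],[0,0.002,0.08,0,0,0,-1],[0,0.002,0.095,0,0,0,-1],[0,0.002,0.098,0,0,0,-1],[0,0.002,0.098,0,0,0,-1],[0,0.002,0.098,0,0,0,-1]]]'; python3 -m inch '[[[0,0,0,0,0,0,1],[0,0,0,0,0,0,1],[0,0,0,0,0,0,1],[0,0,0,0,0,0,1],[0,0,0,0,0,0,1],[0,0,0,0,0,0,1],[0,0,0,0,0,0,1],[0,0,-0.02,0,0,0,1],[0,0,-0.06,0,0,0,1],[0,0,-0.09,0,0,0,1]]]' 60; python3 t.py .6477,.0562,.145,.033
```

```text
clock: 18.15
position: [0.4561, -0.1466, 0.0497]
ee_rot: [0.711, 0.703, 0.0, 0.001]
ft_force: [0.1, 0.6, 0.0]
grip_width: 1.001
grasp_force: 0.0
clock: 19.15
position: [0.4547, -0.1462, 0.1396]
ee_rot: [0.711, 0.703, 0.0, -0.0]
ft_force: [1.8, -0.7, -1.9]
grip_width: 0.385
grasp_force: 60.4
.6477,.0562,.145,.033 -> [ 0.2045  0.1909 -0.0054] [-0.    -0.    -0.044]
19.15 [ 1.84627755 -0.72909353 -1.88006725] 0.3847944826630587
```

```bash
python3 -m inch '[[[0.204,0.191,-0.005,0,0,-0.044,1],[0.204,0.191,-0.005,0,0,-0.044,1],[0.204,0.191,-0.005,0,0,-0.044,1],[0.204,0.191,-0.005,0,0,-0.044,1],[0.204,0.191,-0.005,0,0,-0.044,1],[0.204,0.191,-0.005,0,0,-0.044,1],[0.204,0.191,-0.005,0,0,-0.044,1],[0.204,0.191,-0.005,0,0,-0.044,1],[0.204,0.191,-0.005,0,0,-0.044,1]]]'; python3 t.py .648,.056,.0455,.033
```

```text
clock: 20.05
position: [0.6475, 0.054, 0.1427]
ee_rot: [0.696, 0.718, -0.001, -0.0]
ft_force: [0.3, -1.2, -1.8]
grip_width: 0.386
grasp_force: 60.9
.648,.056,.0455,.033 -> [0.002  0.0007 0.0972] [-0.001  0.001 -0.001]
20.05 [ 0.32437776 -1.15772713 -1.78755554] 0.3860328035363098
```

```bash
python3 -m inch '[[[0.001,0,0.04,0,0,0,1],[0.001,0,0.075,0,0,0,1],[0.001,0,0.091,0,0,0,1],[0.001,0,0.094,0,0,0,1],[0.001,0,0.096,0,0,0,1],[0.001,0,0.097,0,0,0,1],[0.001,0,0.098,0,0,0,1],[0.001,0,0.098,0,0,0,1]]]'
```

```text
clock: 20.85
position: [0.6485, 0.0564, 0.0461]
ee_rot: [0.695, 0.719, 0.0, 0.001]
ft_force: [-0.3, -0.3, -2.6]
grip_width: 0.39
grasp_force: 60.8
```

```bash
python3 -m inch '[[[0,0,0.0005,0,0,0,1],[0,0,0.001,0,0,0,1],[0,0,0.0015,0,0,0,1],[0,0,0.0015,0,0,0,1]]]'
```

```text
clock: 21.25
position: [0.6485, 0.0564, 0.0459]
ee_rot: [0.695, 0.719, 0.0, 0.001]
ft_force: [-7.1, -2.2, 15.0]
grip_width: 0.39
grasp_force: 63.1
```

Contact on the floor. Release, rise and back off.

```bash
python3 -m inch '[[[0,0,-0.0005,0,0,0,-1],[0,0,-0.0005,0,0,0,-1],[0,0,-0.0005,0,0,0,-1],[0,0,-0.0005,0,0,0,-1],[0,0,-0.03,0,0,0,-1],[0,0,-0.07,0,0,0,-1],[0,0,-0.12,0,0,0,-1],[0,0,-0.15,0,0,0,-1],[0,-0.05,-0.17,0,0,0,-1],[0,-0.1,-0.17,0,0,0,-1]]]'; python3 -m inch '[[[0.05,-0.05,0,0,0,0,-1],[0.1,-0.05,0,0,0,0,-1],[0.15,-0.05,0,0,0,0,-1],[0.2,-0.05,0,0,0,0,-1],[0.2,-0.05,0,0,0,0,-1],[0.2,-0.05,0,0,0,0,-1]]]'; python3 - <<'E'
import cv2,numpy as np
from workcell import imaging
s=cv2.resize(imaging.camera('side')[150:350,220:420],None,fx=2,fy=2); t=cv2.resize(imaging.camera('top')[80:240,200:360],None,fx=2.5,fy=2.5)
cv2.imwrite('pics/end.png',np.hstack([s,t]))
E
```

```text
clock: 22.25
position: [0.5522, 0.0541, 0.2156]
ee_rot: [0.695, 0.719, 0.002, 0.001]
ft_force: [-1.1, 0.1, 2.0]
grip_width: 0.998
grasp_force: 0.0
clock: 22.85
position: [0.4938, 0.2549, 0.2136]
ee_rot: [0.693, 0.721, 0.0, -0.001]
ft_force: [-0.6, -0.7, -0.7]
grip_width: 1.002
grasp_force: 0.0
```

View pics/end.png

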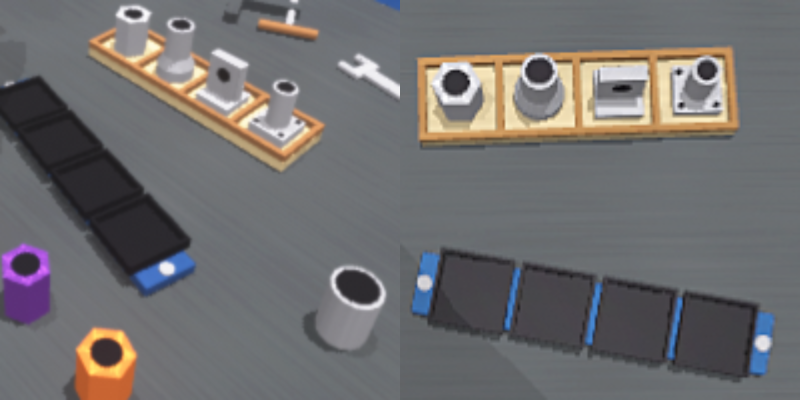

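Both views show all four fittings upright in their own pockets, hexnut (457,90), reducer (540,85), lug (620,90) and flange (697,85) from left to right. The stub is untouched.

```bash
python3 -c "
from workcell import order
print(order.hand_in())"
```

```text
the job is handed in; nothing more can be done
None
```

The job is handed in at about 23 s: the tray reads hexnut, reducer, lug, flange from left to right, the reverse of the feed row, each fitting upright in its own pocket, and the spare stub was not moved.

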